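Select the red stamp and slide the blank carrier under the turret press

ROBOT

A 6-joint arm with a two-finger parallel gripper is mounted at the origin on a cart in front of the work surface, level with it; the furniture and walls round the work are solid. World frame = base frame: x ahead of the robot, y to its left, z up, the work surface at z = 0. Lengths are in mm, angles in rad, forces in N, time in s.
With the tool pointing down it reaches from about 300 to 850 mm from the base axis. Payload 5.4 kg.
Tool frame: the origin (TCP) lies at the very end of the fingers, on their centre line; the grasp point (between the pads) lies 19 mm behind it (bot.pinch_z is the distance from the TCP to the grasp point, in mm); z points along the fingers, y is the line along which they close (so a half turn about z gives the same grasp; the last joint's range is limited). The gripper opens to 85 mm and grips with 20 to 120 N. Pads are 22 mm wide; open, the fingers measure 114 mm over their backs; the gripper's body (76 mm by 85 mm) begins 54 mm behind the grasp point. The pads swing forward as they close: fully open they stand 13 mm farther back than shut.
Start: joints at [-1.313, 0.158, 1.597, -0, 1.386, -0.21], TCP at [259.256, -513.218, 231.299] pointing down, gripper open.
Joint ranges: [-2.91, 2.91], [-0.94, 2.29], [0.18, 2.7], [-1.29, 4.43], [0.17, 2.64], [-3, 3]. Speed limits (rad/s): [2.57, 2.57, 3.14, 3.14, 3.14, 3.14].

INTERFACE

Orientations are given as a rotation vector (axis times angle).
In Python, from workcell import bot gives the robot as it stands. The module is installed in compiled form; this text tells all that it offers.
- The arm moves only by the tool arm_command, never from a script. Its argument "motion" is a list of rows, each a list of 7 numbers: the shift along the tool's x, y, z in a scale on which 1.0 is 75 cm, then the turn, a rotation vector about the tool's x, y, z in shares of 4 rad (1.0 is 4 rad), then the closure, from -1 (fully open) to 1 (shut). In form: [[tx, ty, tz, rx, ry, rz, gripper], ...]. A call has 1 to 20 rows; each row is the pose to reach, as a shift and turn from the pose commanded when the call began, along the tool's axes at that moment; what a row does not reach only later rows make up. A row lasts 1/10 s, in which the tool goes at most 50 mm and 8.59 degrees, less where a joint would pass 70% of its speed; a pose out of reach is approached as far as the arm can. Shift and turn numbers lie between -1 and 1, and a call with a number outside is refused. A call with a gripper value outside its range is refused whole. The fingers move at their own pace and stop on an object; the grip force is fixed at half the most. Time passes only in rows, so rows that repeat a pose let the fingers close. It gives the time, the measured TCP pose, the force, the opening and the grip force at its end, in the units of the state.
- bot.state(): the state, without advancing time (a new reading comes with each control period).
- bot.get_image(name): name is "side" or "top"; returns a dict with "pixels" (400x640x3 uint8, blue, green, red), "fx", "fy", "cx", "cy" (pixels), "k1" (the pictures are not rectified: a ray, as slopes to the right and down, at radius r is drawn at 1 + k1 r^2 times it, then the intrinsics apply), "eye" and "attitude" of the camera in the world. Camera axes: x right, y down, z forward; pixel columns grow to the right and rows downward; lengths in mm; the calibration is good to about 2 mm. A picture is of the moment at which its call begins. There is no depth.
- bot.hand_in(): hands the job in; it is judged then, once.
The state is a dict: "time_s": time; "joints": joint angles; "dq": joint speeds; "joint_torque": joint torques, N m; "ee_pos": TCP position; "ee_rot": TCP orientation; "wrist_force": force on the tool from outside, world axes, zero at the start; "moment": the same for the moment, N m; "grip_width": finger opening in mm; "finger_force": force on a finger pad.
Only numpy, scipy, OpenCV 4.12 (cv2) and the standard library are available. Lean on these libraries where they do the work, as an engineer would, in place of code of your own. Each camera call takes 0.05 s, during which the arm holds its last target. There are 200 camera calls.

TASK

Turn the stamp turret by its handle until the stamp with the red collar stands over the middle of the infeed lane. Then lay the blank carrier in the lane, nose first, and slide it under the low bridge until its nose is fully home against the end stop, ready to be struck. Leave the other tools where they lie.

Things in the scene. Friction and masses are not known exactly. Their poses are not given: they have to be found in the camera images.
- press: Hand stamping press fixed on the bench: green base, central pillar, steel turret disc on top (190 mm across, 75 to 97 mm above the bench). Origin on the bench under the turret axis. z up; its -x points out along the infeed lane, which runs to the robot's right (world -y, within 12 degrees).
- turret (a joint): Turret angle about the vertical, rad, counter-clockwise from above positive. 0: red stamp exactly over the lane's centre line; starts at 0.45 to 1.45. Stiff (0.2 N m), stays where left. Four stamps 72 mm from the axis, 90 degrees apart, collars red, blue, yellow, green, heads up to 125 mm above the bench. Tips: red 46 mm above the bench, the others 34 mm, too low for the carrier to pass.
- index_handle (a point): Grip point of the turret's black bar handle: on the turret axis, 147 mm above the bench. The bar is 64 mm long, 16 mm thick, 125 to 155 mm above the bench, turns with the disc and lies along the line from the axis to the red stamp (along the press's x at turret 0); a red dot marks the end towards the red stamp. Site axes turn with the disc, -x to the red stamp.
- red_stamp (a point): Tip of the stamp with the red collar, 72 mm from the turret axis, 46 mm above the bench.
- lane_stop (a point): Centre of the end stop's face, on the lane floor, 35 mm from the turret axis; axes as the press's (-x out along the lane). The lane floor is a flat steel plate 24 mm above the bench, 100 mm wide, that runs from here 170 mm out and then ends.
- lane_mouth (a point): Middle of the flared mouth of the guide, on the lane floor, 126 mm out from lane_stop; axes as the press's. The two dark guide rails are here about 84 mm apart, narrow to 60 mm over the first 26 mm and stay so to the end stop; they rise 19 mm above the lane floor at most. Farther out the plate is open, 44 mm long.
- bridge (a point): Middle of the steel keeper bridge over the rails, at its underside, 19 mm above the lane floor (43 mm above the bench), 82 mm out from lane_stop; axes as the press's. It covers the lane from 65 to 108 mm out from the stop; its top is 30 mm above the lane floor, with a red centre-line mark.
- carrier: Blank carrier, loose: aluminium bar 160 mm long (x), 56 wide (y), 16 thick, 0.22 to 0.4 kg, a square brass blank near the nose, a black grip block near the tail. Origin: centre of its underside, +x to the nose (its last 10 mm 48 wide, 13 high), z up. Starts flat on the board, nose roughly to the robot's left (+y). Fully home, the nose touches the stop; the grip stays outside the bridge.
- nose (a point): Middle of the carrier's front edge, at its underside, 80 mm ahead of the carrier's origin.
- grip (a point): Grip point of the carrier's black grip block: 58 mm behind the carrier's origin, 46 mm above its underside. The block is 36 mm long along the carrier, 16 mm thick across it, from 16 to 52 mm above the underside; below it the carrier's top spreads 28 mm to either side.
- board: Pale wooden board fixed on the bench under the carrier, 150 x 325 mm, top 18 mm above the bench. Origin: centre of its underside.
- hammer: Bystander: chasing hammer with wooden shaft, 184 x 64 x 25 mm, at the front edge of the bench. Origin at the centre of its underside.
- brush: Bystander: brass brush, wooden, 201 x 16 x 20 mm, at the front edge in front of the board. Origin at the centre of its underside.
- cube: Bystander: grey steel dapping cube, 50 mm, right of the board. Origin at the centre of its underside.
- pot: Bystander: red lidded pot, 41 mm across, 30 mm high, in front right. Origin at the centre of its underside.
- scale: Bystander: black pocket scale, 105 x 66 x 17 mm, front right. Origin at the centre of its underside.
- pliers: Bystander: flat-nose pliers with red grips, 146 x 57 x 12 mm, behind the press. Origin at the centre of its underside.
- burs: Bystander: wooden block with burs, 52 x 95 x 53 mm, behind the press. Origin at the centre of its underside.
- mandrel: Bystander: steel ring mandrel, 303 x 24 x 24 mm, lying at the far left. Origin at the centre of its underside.

How it is judged:
By the outcome, as a careful person would: the job done as asked, in the order asked, and still so for the second after the job is handed in, with the robot touching nothing.
It also fails if it takes over 48 s, if anything falls off the work surface, if the arm or the gripper's body presses on something with over 40 N, if the wrist force passes 120 N, or if a joint passes its speed limit or range.

## Working session

There is one attempt and no reset: what is moved stays moved. The work goes in short steps, Python scripts to look and compute and a tool call to move; the robot and the scene stay as the last step left them, time stands still between calls to the robot, and variables do not carry over. Pictures are saved under pics/ and viewed, at most 10 in all, crops included, and the job is handed in when it is done.

Besides the shell and the picture viewer there is one more tool, called as a command line: name --pt "numbers of a row" for each row, then --argument value for the rest. arm_command: Moves the arm, as the interface text tells. Its arguments: {"type":"object","properties":{"motion":{"type":"array"}},"required":["motion"]}

```bash
mkdir -p pics; cat > h.py <<'E'
import numpy as np, cv2
from scipy.spatial.transform import Rotation as R
from workcell import bot
def cam(n):
    im=bot.get_image(n); im['R']=R.from_rotvec(im['attitude']).as_matrix() if np.size(im['attitude'])==3 else np.array(im['attitude']); return im
def ray(im,u,v):
    x=(u-im['cx'])/im['fx'];y=(v-im['cy'])/im['fy']
    rd=np.hypot(x,y);r=rd
    for _ in range(20): r=rd/(1+im['k1']*r*r)
    s=r/rd if rd>0 else 1
    return im['R']@np.array([x*s,y*s,1.])
def on(im,u,v,z):
    d=ray(im,u,v);e=np.array(im['eye']);return e+d*(z-e[2])/d[2]
def proj(im,p):
    c=im['R'].T@(np.array(p)-im['eye']);x,y=c[:2]/c[2];k=1+im['k1']*(x*x+y*y)
    return im['fx']*x*k+im['cx'],im['fy']*y*k+im['cy']
E
python3 - <<'E'
from h import *
for n in('top','side'):
    im=cam(n);cv2.imwrite(f'pics/{n}0.png',im['pixels'])
    print({k:im[k] for k in im if k not in('pixels',)})
print(bot.state(),bot.pinch_z)
E
```

```text
{'fx': 469.77959012843206, 'fy': 469.77959012843206, 'cx': 319.679433383326, 'cy': 196.19468044655943, 'k1': -0.046963767508247684, 'eye': array([ 258.05627988,   19.19148532, 1542.44479723]), 'attitude': array([-2.10424618,  2.15099826, -0.18637719]), 'R': array([[-2.15958962e-02, -9.84130670e-01,  1.76126209e-01],
       [-9.99757839e-01,  2.20030573e-02,  3.58930313e-04],
       [-4.22854939e-03, -1.76075807e-01, -9.84367528e-01]])}
{'fx': 464.1125137123625, 'fy': 464.1125137123625, 'cx': 320.1118333829114, 'cy': 196.04028196630838, 'k1': -0.0014801072948680929, 'eye': array([  280.54877762, -1150.89876248,  1025.53410728]), 'attitude': array([-2.20277334,  0.23203253, -0.09558031]), 'R': array([[ 0.97947247, -0.13218647,  0.15218547],
       [-0.20102454, -0.58462751,  0.78600243],
       [-0.01492708, -0.80046075, -0.59919927]])}
{'time_s': 0.1, 'joints': array([-1.31309313e+00,  1.58978412e-01,  1.59811131e+00,  1.70260301e-05,
        1.38619660e+00, -2.10091545e-01]), 'dq': array([ 0.00106201, -0.00216667, -0.00492448,  0.00142771, -0.00099134,
        0.00126222]), 'joint_torque': array([ 9.06508176e-04, -3.96990430e+01, -3.32337856e+01, -3.46960007e-05,
        4.11114757e-03,  6.20276438e-06]), 'ee_pos': array([ 259.12803674, -512.69651233,  230.41712888]), 'ee_rot': array([-3.05440229e+00, -7.27731252e-01,  3.70288326e-05]), 'wrist_force': array([-0.16080846,  0.97784893, -0.89437573]), 'moment': array([-0.02085079,  0.05101749, -0.020321  ]), 'finger_force': 0.0, 'grip_width': 85.12589647433992} 18.700000000000003
```

View pics/top0.png

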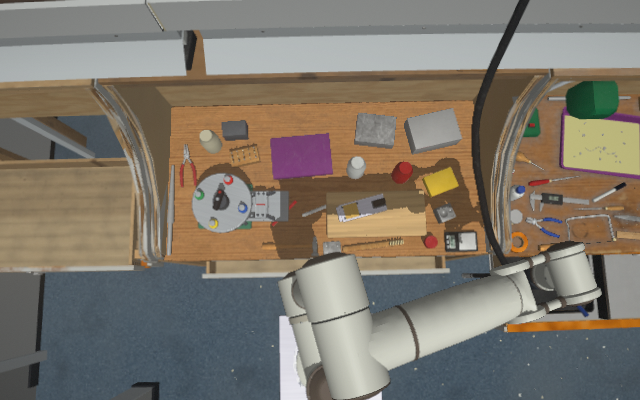

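View pics/side0.png

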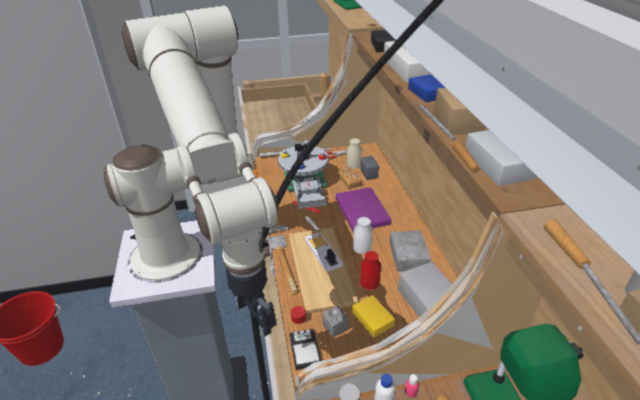

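The top view shows the turret at about (222,203), the lane running right to (288,206), and the carrier on the board around (362,208). The side view shows the turret at (303,160) and the carrier at (325,252). Next I'll zoom in on each.

```bash
python3 - <<'E'
import cv2
a=cv2.imread('pics/top0.png')[150:270,170:450];cv2.imwrite('pics/topc.png',cv2.resize(a,(784,336),interpolation=cv2.INTER_CUBIC))
b=cv2.imread('pics/side0.png')[135:335,245:385];cv2.imwrite('pics/sidec.png',cv2.resize(b,(420,600),interpolation=cv2.INTER_CUBIC))
E
```

```text
(no output)
```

View pics/topc.png

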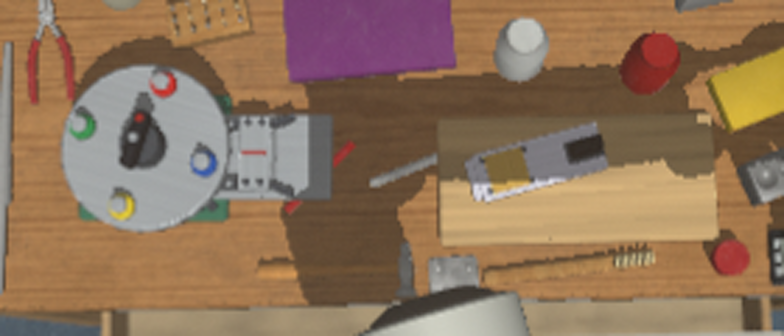

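View pics/sidec.png

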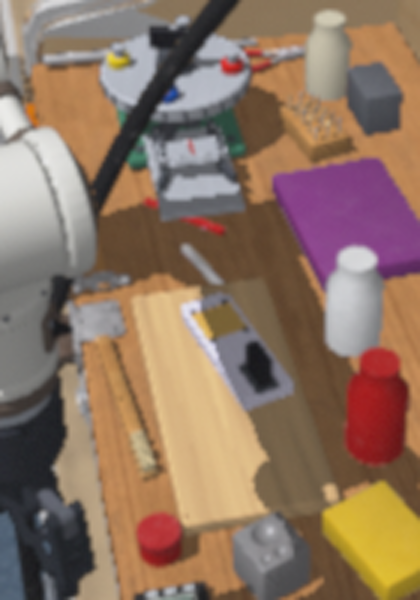

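The crops show these features, in crop pixels (2.8x scale for top):
- **Turret:** disc centre at about (145,148), red collar (165,82), blue (204,161), yellow (122,206), green (81,125), and red handle dot (139,118).
- **Lane:** bridge mark at (255,153) and plate end at x≈331.
- **Carrier:** corners at about (467,160), (597,123), (607,160) and (480,201), with the grip at (583,150).

Next I'll measure these with masks.

```bash
cat > meas.py <<'E'
from h import *
def blobs(mask,amin=3):
    n,l,s,c=cv2.connectedComponentsWithStats(mask.astype(np.uint8))
    return [(s[i,4],c[i].round(2),s[i,:4]) for i in range(1,n) if s[i,4]>=amin]
def hsv(p): return cv2.split(cv2.cvtColor(p,cv2.COLOR_BGR2HSV).astype(int))
E
python3 - <<'E'
from meas import *
im=cam('top');p=im['pixels'];H,S,V=hsv(p)
roi=np.zeros(H.shape,bool);roi[165:240,185:300]=1
m={'red':((H<8)|(H>172))&(S>140)&(V>70),'blue':(abs(H-112)<12)&(S>120),'yel':(abs(H-27)<6)&(S>150)&(V>100),'grn':(abs(H-70)<14)&(S>70)&(V>70)}
for k in m:
    for b in blobs(m[k]&roi,2): print(k,b[0],b[1],*[on(im,*b[1],z)[:2].round(1) for z in(54,110,155)])
# carrier
roi2=np.zeros(H.shape,bool);roi2[190:226,332:392]=1
for k,q in {'brass':(abs(H-22)<7)&(S>130),'black':(V<50)}.items():
    for b in blobs(q&roi2,8): print(k,b, *[on(im,*b[1],z)[:2].round(1) for z in (34,70)])
g=(S<60)&roi2
for b in blobs(g,20): print('grey',b)
g2=g|((V<50)&roi2)
pts=np.argwhere(g2)[:,::-1]
w=np.array([on(im,*q,34)[:2] for q in pts]);r=cv2.minAreaRect(w.astype(np.float32));print(r)
# plate rows
print('rows S,V at cols')
for c in (262,270,276,284,290): print(c,[(int(S[r,c]),int(V[r,c])) for r in list(range(186,196))],'|',[(int(S[r,c]),int(V[r,c])) for r in range(216,226)])
print([(c,int(S[205,c]),int(V[205,c])) for c in range(276,294)])
# disc
d=(S<45)&(V>110);roi3=np.zeros(H.shape,bool);roi3[165:240,185:252]=1
big=max(blobs(d&roi3),key=lambda b:b[0]);print('disc',big)
E
```

```text
red 60 [193.93 174.32] [606.  428.1] [592.9 412.8] [582.4 400.4]
red 24 [229.54 180.79] [581.7 311.2] [569.5 300.2] [559.7 291.4]
red 5 [219.2 191.6] [546.7 344.3] [535.9 332.1] [527.1 322.3]
red 31 [292.32 204.16] [500.4 108.1] [491.2 104.8] [483.9 102.1]
red 14 [273.36 223.29] [439.9 169.3] [433.1 163.7] [427.6 159.1]
blue 21 [243.95 209.29] [487.1 263.6] [478.5 254.4] [471.6 247. ]
yel 24 [214.54 224.54] [439.9 357.6] [433.1 344.9] [427.6 334.6]
grn 4 [250.75 185.75] [563.7 242.1] [552.2 233.7] [543.  226.9]
grn 34 [199.97 195.71] [534.6 406.6] [524.2 392. ] [515.8 380.3]
grn 36 [246.44 225.39] [435.  255.3] [428.4 246.4] [423.  239.3]
grn 10 [200. 226.] [436.2 404.3] [429.5 389.8] [424.1 378.1]
brass (np.int32(154), array([350.85, 210.23]), array([344, 203,  15,  15], dtype=int32)) [479.4 -80.4] [474.2 -78. ]
grey (np.int32(618), array([362.87, 207.19]), array([336, 193,  51,  29], dtype=int32))
((487.39453125, -113.52422332763672), (58.40128707885742, 160.65142822265625), 14.187481880187988)
rows S,V at cols
262 [(115, 100), (117, 98), (117, 100), (121, 101), (89, 100), (8, 125)
[... 706 characters left out ...]
, 99), (3, 99), (3, 100), (3, 100), (10, 98), (61, 92), (114, 98), (111, 101), (115, 100), (118, 97)]
290 [(118, 95), (121, 97), (120, 96), (123, 93), (117, 94), (118, 99), (118, 99), (117, 100), (117, 100), (120, 98)] | [(116, 99), (113, 97), (115, 93), (118, 99), (118, 104), (120, 100), (116, 101), (118, 104), (119, 101), (119, 94)]
[(276, 6, 167), (277, 8, 168), (278, 8, 167), (279, 8, 167), (280, 4, 116), (281, 3, 97), (282, 3, 98), (283, 3, 98), (284, 3, 98), (285, 3, 98), (286, 3, 97), (287, 5, 100), (288, 55, 93), (289, 133, 115), (290, 169, 139), (291, 172, 154), (292, 165, 156), (293, 158, 140)]
disc (np.int32(2315), array([221.75, 203.19]), array([192, 173,  60,  60], dtype=int32))
```

```bash
python3 - <<'E'
from meas import *
im=cam('top');p=im['pixels'];H,S,V=hsv(p)
A=np.array([501.4,322.9])
def cross(a,th):
    for i in range(len(a)-1):
        if (a[i]-th)*(a[i+1]-th)<=0 and a[i]!=a[i+1]: return i+(a[i]-th)/(a[i]-a[i+1])
far=[];near=[]
for c in range(258,287):
    far.append(on(im,c,186+cross(S[186:196,c],60),24)[:2]); near.append(on(im,c,216+cross(S[216:226,c],60),24)[:2])
for e in (far,near):
    e=np.array(e);vx,vy,x,y=cv2.fitLine(e.astype(np.float32),cv2.DIST_HUBER,0,.01,.01).ravel();n=np.array([-vy,vx])
    if vy>0: vx,vy=-vx,-vy
    print('edge dir',np.arctan2(vy,vx),'dist to axis',abs(n@(A-[x,y])), (x,y), 'rms',np.std((e-[x,y])@n))
endp=np.array([on(im,280+cross(S[r,280:296],30),r,24)[:2] for r in range(194,218)])
v=cv2.fitLine(endp.astype(np.float32),cv2.DIST_HUBER,0,.01,.01).ravel();print('end',v,'dir normal',np.arctan2(-abs(v[0]),v[1]*np.sign(v[0])))
# bridge mark
b=p[195:215,250:275].astype(int);m=(b[...,2]-b[...,1])>25;q=np.argwhere(m);print('mark',q.mean(0)+[195,250],on(im,q[:,1].mean()+250,q[:,0].mean()+195,54)[:2])
# grip: dark pixels
def dark(im,x0,y0,x1,y1,t):
    P=im['pixels'][y0:y1,x0:x1].max(2);q=max(blobs(P<t,5),key=lambda b:b[0]);return q[0],q[1]+[x0,y0],q[2]
print('top grip',dark(im,360,190,395,215,60))
s=cam('side');P=s['pixels']
d2=dark(s,320,240,345,270,60);print('side grip',d2)
a=dark(im,360,190,395,215,60)[1]
r1,r2=ray(im,*a),ray(s,*d2[1]);t=np.linalg.lstsq(np.c_[r1,-r2],s['eye']-im['eye'],rcond=None)[0]
print(im['eye']+t[0]*r1,s['eye']+t[1]*r2)
# tool axes
st=bot.state();print(R.from_rotvec(st['ee_rot']).as_matrix().round(3))
# carrier subpixel
roi=p[186:230,328:396];big=cv2.resize(roi,None,fx=6,fy=6,interpolation=cv2.INTER_CUBIC);h,sa,v=hsv(big)
cs,_=cv2.findContours(((sa<65)|(v<60)).astype(np.uint8),cv2.RETR_EXTERNAL,cv2.CHAIN_APPROX_NONE)
c=max(cs,key=cv2.contourArea)[:,0];c=(c+.5)/6-.5+[328,186]
w=np.array([on(im,*q,34)[:2] for q in c]);print(cv2.minAreaRect(w.astype(np.float32)))
yaw=1.8186;f=np.array([np.cos(yaw),np.sin(yaw)]);l=np.array([-f[1],f[0]])
C=np.array([488.6,-113.2]);u=(w-C)@f;tt=(w-C)@l
for sg in(1,-1):
    k=(abs(u)<60)&(tt*sg>15);pf=np.polyfit(u[k],tt[k],1);print('side',sg,pf,'scatter',np.std(tt[k]-np.polyval(pf,u[k])))
print('ends',np.median(u[(u>60)&(abs(tt)<15)]),np.median(u[(u<-60)&(abs(tt)<15)]))
E
```

```text
edge dir -1.5947613 dist to axis 54.917020384367156 (np.float32(552.63043), np.float32(168.43822)) rms 0.49749034354107313
edge dir -1.5979339 dist to axis 45.95440908552944 (np.float32(451.59418), np.float32(181.63605)) rms 0.5164503813033621
end [ 9.9940461e-01 -3.4502525e-02  5.0649817e+02  1.2467938e+02] dir normal -1.6053058
mark [204. 260.] [503.1865443  212.01166322]
top grip (np.int32(76), array([378.57, 202.33]), array([13,  8, 12,  9], dtype=int32))
side grip (np.int32(107), array([330.63, 256.9 ]), array([ 6,  9, 11, 16], dtype=int32))
[ 501.54187749 -170.03287783   45.32929728] [ 499.14797856 -169.90479965   44.92377385]
[[ 0.893  0.451 -0.   ]
 [ 0.451 -0.893  0.001]
 [ 0.    -0.001 -1.   ]]
((487.0881652832031, -113.46375274658203), (60.023292541503906, 163.00999450683594), 13.961006164550781)
side 1 [1.57377093e-03 3.07910454e+01] scatter 0.3458322303820261
side -1 [-4.03466968e-03 -2.76400667e+01] scatter 0.27624919203237697
ends 80.62685431577714 -80.11923344312292
```

```bash
python3 - <<'E'
from meas import *
t=cam('top');s=cam('side')
def tri(a,b):
    r1,r2=ray(t,*a),ray(s,*b);k=np.linalg.lstsq(np.c_[r1,-r2],s['eye']-t['eye'],rcond=None)[0]
    p,q=t['eye']+k[0]*r1,s['eye']+k[1]*r2;return ((p+q)/2).round(1),(p-q).round(1)
H,S,V=hsv(s['pixels']);roi=np.zeros(H.shape,bool);roi[140:200,268:335]=1
m={'red':((H<8)|(H>172))&(S>140)&(V>70),'blue':(abs(H-112)<12)&(S>120),'yel':(abs(H-27)<6)&(S>150)&(V>100)}
T={'red':(229.54,180.79),'blue':(243.95,209.29),'yel':(214.54,224.54)}
for k in m:
    for b in blobs(m[k]&roi,3): print(k,b[0],b[1],tri(T[k],b[1]))
b=s['pixels'][178:192,300:318].astype(int);q=np.argwhere((b[...,2]-b[...,1])>25);mm=(q.mean(0)+[178,300])[::-1];print('mark side',len(q),mm,tri((260,204),mm))
for z in(97,):print('disc',on(t,221.6,202.6,z))
P=t['pixels'][185:215,205:240].max(2)
for th in(45,60): 
  for bb in blobs(P<th,8): print('bar',th,bb[0],bb[1]+[205,185],bb[2])
print(P[3:26:1,4:30])
P=s['pixels'][140:165,285:315].max(2)
for bb in blobs(P<50,8): print('bar side',bb[0],bb[1]+[285,140],bb[2])
E
```

```text
red 9 [329.56 152.33] (array([584.3, 298.1, 116. ]), array([-30.9,   3. ,  -6.1]))
red 20 [321.85 156.8 ] (array([571.5, 302.1, 100.2]), array([ 0.3, -0. ,  0.1]))
red 13 [331.38 156.77] (array([590.9, 302.6,  92.6]), array([-33.6,   3.3,  -6.7]))
blue 13 [301.46 166.38] (array([483. , 256.2,  98.8]), array([-5.5,  0.3, -0.8]))
yel 15 [284.2  155.07] (array([434.8, 347.3,  99.4]), array([-0.8,  0. , -0.1]))
mark side 7 [308.42857143 183.71428571] (array([503. , 212.7,  49.3]), array([ 1.9, -0.1,  0.3]))
disc [503.19118658 326.81326126  97.        ]
bar 60 71 [218.42 200.34] [ 8  6 11 19]
[[165 164 164 165 164 166 166 167 132  92  90  89  92  95  97  97 146 166
  166 167 168 168 167 167 167 167]
 [165 165 164 165 165 164 164 157 121  79  67  67  74  84  94 113 151 166
  165 166 167 166 166 168 167 167]
 [168 167 167 166 166 165 166 131  84  74  97  90  64  62  82 144 167 166
  164 165 166 166 167 167 167 168]
 [168 167 167 168 167 167 157 123  78 108 155 142  87  52  61 129 162 167
  167 166 167 167 167 167 168 168]
 [164 165 166 166 167 158 126  95  74 125 157 139  91  51  53  84 134
[... 1345 characters left out ...]
7]
 [167 166 166 144  90  57  60  60  54  53  56  76  87  87  86  80  70  69
   68 100 151 168 169 168 169 169]
 [168 168 167 125  62  59  60  59  55  53  59  78  87  85  82  75  70  70
   83 135 160 166 166 168 168 169]
 [169 169 168 123  55  60  61  57  54  54  66  81  82  75  70  71  71  85
  122 159 170 168 167 166 167 167]
 [170 169 170 142  88  60  58  56  54  56  66  71  70  72  72  74  80 123
  158 168 168 170 169 169 169 168]
 [169 169 169 169 145 104  77  56  66  90  95  85  87  93  98 113 125 154
  167 167 169 168 168 168 169 169]
 [168 168 168 169 169 158 131 112 122 145 146 132 135 140 145 160 168 166
  165 168 167 167 167 168 167 168]]
bar side 177 [304.79 150.96] [11  0 19 25]
```

```bash
python3 - <<'E'
from meas import *
t=cam('top');s=cam('side')
line=lambda v:440-(v)*(170/210)
P=t['pixels'].max(2)
for (u,v) in [(515,20),(496,60),(484,100),(479,140),(479,170),(482,195),(490,225),(500,255)]:
    w=np.argwhere(P[v,u-12:u+12]<70).ravel();u2=u-12+w.mean() if len(w) else u
    best=min(((abs(line(proj(s,on(t,u2,v,z))[1])-proj(s,on(t,u2,v,z))[0]),z) for z in range(0,1300,10)))
    q=on(t,u2,v,best[1]);print((u2,v),len(w),best,q.round(0),np.round(proj(s,q)))
big=cv2.resize(s['pixels'][170:345,190:300],None,fx=3.4,fy=3.4,interpolation=cv2.INTER_CUBIC)
big2=cv2.resize(t['pixels'][150:325,440:610],None,fx=2.4,fy=3.4,interpolation=cv2.INTER_CUBIC)
cv2.imwrite('pics/cable.png',np.hstack([big,big2]))
E
```

```text
(np.float64(514.5), 20) 10 (np.float64(1.7699536344893545), 820) [ 684. -318.  820.] [448. -12.]
(np.float64(496.0), 60) 9 (np.float64(3.165383787380506), 750) [ 645. -308.  750.] [421.  28.]
(np.float64(480.0), 100) 9 (np.float64(2.828169924732606), 680) [ 596. -297.  680.] [391.  64.]
(np.float64(475.5), 140) 8 (np.float64(2.0148505715643523), 620) [ 533. -302.  620.] [360.  96.]
(np.float64(477.0), 170) 7 (np.float64(2.3722984767516664), 570) [ 481. -317.  570.] [337. 124.]
(np.float64(482.0), 195) 7 (np.float64(2.334225966762517), 520) [ 436. -341.  520.] [318. 153.]
(np.float64(488.0), 225) 7 (np.float64(0.7341910436892931), 470) [ 374. -367.  470.] [292. 183.]
(np.float64(499.5), 255) 8 (np.float64(0.956526044135046), 420) [ 307. -407.  420.] [264. 219.]
```

View pics/cable.png

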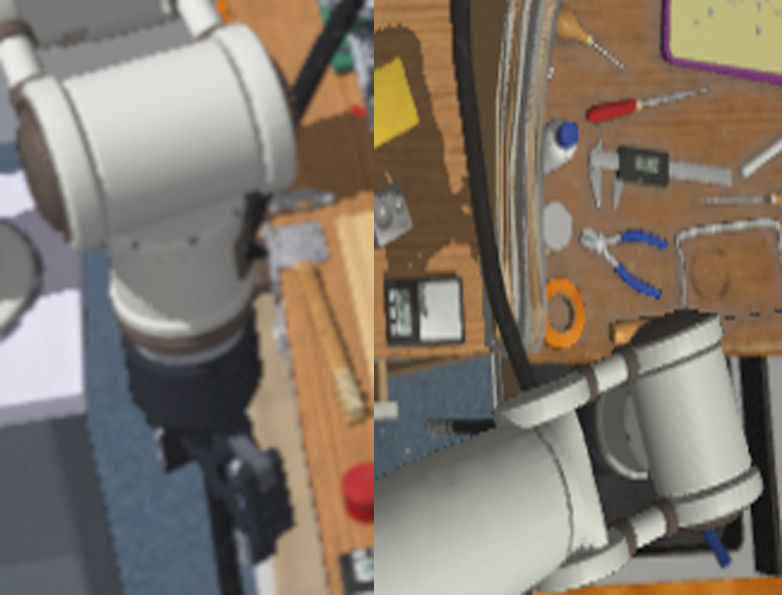

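The cable runs into the robot's own wrist in both views, at (250,210) on the left and (525,385) on the right, so it isn't an obstacle. I'll move above the handle.

Units first: shifts go in shares of 75 cm and turns go in shares of 4 rad. So -640 mm / 750 = -0.8533, 599 mm / 750 = 0.7987, -2.354 rad / 4 = -0.5885.

arm_command --pt "0.7987 -0.8533 0.0333 0 0 -0.5885 -1" --pt "0.7987 -0.8533 0.0333 0 0 -0.5885 -1" --pt "0.7987 -0.8533 0.0333 0 0 -0.5885 -1" --pt "0.7987 -0.8533 0.0333 0 0 -0.5885 -1" --pt "0.7987 -0.8533 0.0333 0 0 -0.5885 -1" --pt "0.7987 -0.8533 0.0333 0 0 -0.5885 -1" --pt "0.7987 -0.8533 0.0333 0 0 -0.5885 -1" --pt "0.7987 -0.8533 0.0333 0 0 -0.5885 -1" --pt "0.7987 -0.8533 0.0333 0 0 -0.5885 -1" --pt "0.7987 -0.8533 0.0333 0 0 -0.5885 -1" --pt "0.7987 -0.8533 0.0333 0 0 -0.5885 -1" --pt "0.7987 -0.8533 0.0333 0 0 -0.5885 -1" --pt "0.7987 -0.8533 0.0333 0 0 -0.5885 -1" --pt "0.7987 -0.8533 0.0333 0 0 -0.5885 -1" --pt "0.7987 -0.8533 0.0333 0 0 -0.5885 -1" --pt "0.7987 -0.8533 0.0333 0 0 -0.5885 -1" --pt "0.7987 -0.8533 0.0333 0 0 -0.5885 -1" --pt "0.7987 -0.8533 0.0333 0 0 -0.5885 -1" --pt "0.7987 -0.8533 0.0333 0 0 -0.5885 -1" --pt "0.7987 -0.8533 0.0333 0 0 -0.5885 -1"

```text
time_s: 2.45
ee_pos: [505.1, 328.2, 206.0]
ee_rot: [-0.499, -3.101, 0.001]
wrist_force: [-0.3, -0.4, -0.6]
grip_width: 85.2
finger_force: 0.0
```

In the tool's units: 76 mm / 750 = 0.1013, 60 mm / 750 = 0.08.

arm_command --pt "0 0 0.04 0 0 0 -1" --pt "0 0 0.08 0 0 0 -1" --pt "0 0 0.1013 0 0 0 -1" --pt "0 0 0.1013 0 0 0 -1" --pt "0 0 0.1013 0 0 0 0.3" --pt "0 0 0.1013 0 0 0 0.3" --pt "0 0 0.1013 0 0 0 0.3" --pt "0 0 0.1013 0 0 0 0.3"

```text
time_s: 3.25
ee_pos: [506.0, 328.4, 131.5]
ee_rot: [0.5, 3.1, 0.002]
wrist_force: [-0.2, 0.7, -1.3]
grip_width: 30.0
finger_force: 0.0
```

In the tool's units: 2 mm / 750 = 0.0027.

arm_command --pt "0 0 0.0027 0 0 0 0.6" --pt "0 0 0.0027 0 0 0 0.6" --pt "0 0 0.0027 0 0 0 0.7" --pt "0 0 0.0027 0 0 0 0.8" --pt "0 0 0.0027 0 0 0 1" --pt "0 0 0.0027 0 0 0 1" --pt "0 0 0.0027 0 0 0 1"

```text
time_s: 3.95
ee_pos: [505.8, 328.9, 128.7]
ee_rot: [0.5, 3.1, 0.003]
wrist_force: [2.5, 5.3, -0.4]
grip_width: 14.8
finger_force: 60.1
```

In the tool's units: 1.278 rad / 4 = 0.3195.

arm_command --pt "0 0 0 0 0 0.025 1" --pt "0 0 0 0 0 0.05 1" --pt "0 0 0 0 0 0.075 1" --pt "0 0 0 0 0 0.1 1" --pt "0 0 0 0 0 0.125 1" --pt "0 0 0 0 0 0.15 1" --pt "0 0 0 0 0 0.175 1" --pt "0 0 0 0 0 0.2 1" --pt "0 0 0 0 0 0.225 1" --pt "0 0 0 0 0 0.25 1" --pt "0 0 0 0 0 0.275 1" --pt "0 0 0 0 0 0.3 1" --pt "0 0 0 0 0 0.3125 1" --pt "0 0 0 0 0 0.3195 1" --pt "0 0 0 0 0 0.3195 1" --pt "0 0 0 0 0 0.3195 1" --pt "0 0 0 0 0 0.3195 1"

```text
time_s: 5.65
ee_pos: [505.8, 329.0, 128.7]
ee_rot: [-2.251, -2.191, -0.004]
wrist_force: [3.2, 4.5, -0.2]
grip_width: 15.0
finger_force: 60.1
```

```bash
python3 - <<'E'
from h import *
s=bot.state();M=R.from_rotvec(s['ee_rot']).as_matrix();print(M.round(4),np.arctan2(M[1,1],M[0,1]),s['ee_pos'],s['wrist_force'],s['moment'],s['joints'])
E
```

```text
[[ 0.0272  0.9996  0.0014]
 [ 0.9996 -0.0272  0.0018]
 [ 0.0019  0.0014 -1.    ]] -0.02724995522907047 [505.78351036 328.99203566 128.73356457] [ 3.24956224  4.45795315 -0.22520349] [ 0.66473208 -0.26754709 -0.09189691] [3.76032120e-01 3.23656627e-01 1.61149377e+00 1.27940225e-03
 1.20446339e+00 4.02823716e-01]
```

In the tool's units: -497.5 mm / 750 = -0.6633, -90 mm / 750 = -0.12, -0.272 rad / 4 = -0.068.

arm_command --pt "0 0 0 0 0 0 0" --pt "0 0 0 0 0 0 -0.5" --pt "0 0 0 0 0 0 -0.5" --pt "0 0 0 0 0 0 -0.5" --pt "0 0 -0.0467 0 0 0 -1" --pt "0 0 -0.096 0 0 0 -1" --pt "-0.0533 0.0013 -0.096 0 0 -0.0125 -1" --pt "-0.12 0.0027 -0.096 0 0 -0.025 -1" --pt "-0.6633 0.0133 -0.096 0 0 -0.068 -1" --pt "-0.6633 0.0133 -0.096 0 0 -0.068 -1" --pt "-0.6633 0.0133 -0.096 0 0 -0.068 -1" --pt "-0.6633 0.0133 -0.096 0 0 -0.068 -1" --pt "-0.6633 0.0133 -0.096 0 0 -0.068 -1" --pt "-0.6633 0.0133 -0.096 0 0 -0.068 -1" --pt "-0.6633 0.0133 -0.096 0 0 -0.068 -1" --pt "-0.6633 0.0133 -0.096 0 0 -0.068 -1" --pt "-0.6633 0.0133 -0.096 0 0 -0.068 -1" --pt "-0.6633 0.0133 -0.096 0 0 -0.068 -1" --pt "-0.6633 0.0133 -0.096 0 0 -0.068 -1"

```text
time_s: 7.55
ee_pos: [501.8, -168.4, 200.1]
ee_rot: [-1.932, -2.476, -0.001]
wrist_force: [0.4, 0.5, -0.4]
grip_width: 85.4
finger_force: 0.0
```

```bash
python3 - <<'E'
from meas import *
im=cam('top');p=im['pixels'];H,S,V=hsv(p)
roi=np.zeros(H.shape,bool);roi[170:240,190:255]=1
m={'red':((H<8)|(H>172))&(S>140)&(V>70),'blue':(abs(H-112)<12)&(S>120),'yel':(abs(H-27)<6)&(S>150)&(V>100),'grn':(abs(H-70)<14)&(S>70)&(V>70)}
for k in m:
    for b in blobs(m[k]&roi,4): print(k,b[0],b[1],*[on(im,*b[1],z)[:2].round(1) for z in(100,)])
s=bot.state();M=R.from_rotvec(s['ee_rot']).as_matrix();print(np.arctan2(M[1,1],M[0,1]),s['ee_pos'],s['time_s'])
a=p[150:270,170:450];cv2.imwrite('pics/top2.png',cv2.resize(a,(784,336),interpolation=cv2.INTER_CUBIC))
E
```

```text
red 44 [194.43 176.98] [586.6 413.7]
red 20 [244.65 203.2 ] [499.2 254. ]
blue 21 [221.   225.95] [429.5 327. ]
yel 23 [199.04 202.3 ] [505.2 397.1]
grn 34 [222.79 179.76] [575.5 323.5]
grn 9 [200.11 226.22] [430. 392.]
0.24642795569467787 [ 501.8584899  -167.88141679  200.11740337] 7.6
```

View pics/top2.png

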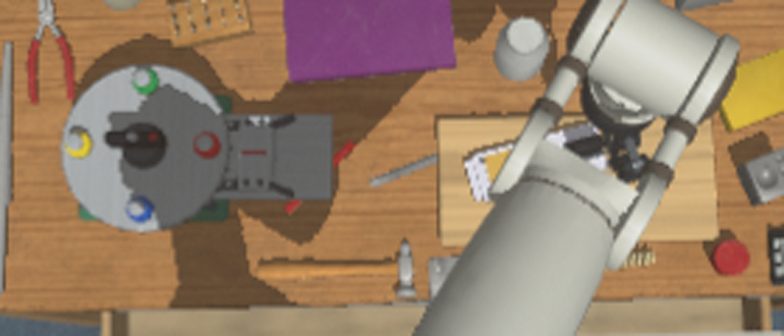

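The red collar now sits at crop (207,146), in line with the bridge mark at (255,153). The measured bar angle of about −1.60 matches the lane. Next I'll grasp the carrier.

In the tool's units: 154 mm / 750 = 0.2053, 150 mm / 750 = 0.2.

arm_command --pt "0 0 0.06 0 0 0 -1" --pt "0 0 0.12 0 0 0 -1" --pt "0 0 0.1733 0 0 0 -1" --pt "0 0 0.2 0 0 0 -0.5" --pt "0 0 0.2053 0 0 0 0" --pt "0 0 0.2053 0 0 0 0.4" --pt "0 0 0.2053 0 0 0 0.5" --pt "0 0 0.2053 0 0 0 0.6" --pt "0 0 0.2053 0 0 0 0.7" --pt "0 0 0.2053 0 0 0 0.8" --pt "0 0 0.2053 0 0 0 1" --pt "0 0 0.2053 0 0 0 1" --pt "0 0 0.2053 0 0 0 1"

```text
time_s: 8.9
ee_pos: [503.2, -170.1, 48.4]
ee_rot: [1.932, 2.474, 0.001]
wrist_force: [-0.9, 1.4, 6.9]
grip_width: 14.7
finger_force: 60.6
```

```bash
python3 - <<'E'
from h import *
s=bot.state();M=R.from_rotvec(s['ee_rot']).as_matrix();print(np.arctan2(M[1,1],M[0,1]),s['ee_pos'],s['wrist_force'],s['moment'],s['time_s'])
E
```

```text
0.2448768739231474 [ 503.19385037 -170.12870238   48.3845275 ] [-0.85671542  1.39140411  6.8588988 ] [0.17308172 0.28504362 0.02833286] 8.9
```

In the tool's units: 181 mm / 750 = 0.2413, 40.6 mm / 750 = 0.0541, 0.272 rad / 4 = 0.068.

arm_command --pt "0 0 -0.0067 0 0 0 1" --pt "0 0 -0.02 0 0 0 1" --pt "0 0 -0.04 0 0 0 1" --pt "0 0 -0.06 0 0 0 1" --pt "0 0 -0.0733 0 0 0 1" --pt "0 0 -0.08 0 0 0 1" --pt "0.0133 0.004 -0.08 0 0 0.005 1" --pt "0.04 0.0093 -0.08 0 0 0.0125 1" --pt "0.0733 0.0173 -0.08 0 0 0.0225 1" --pt "0.1067 0.024 -0.08 0 0 0.0325 1" --pt "0.14 0.032 -0.08 0 0 0.0425 1" --pt "0.1733 0.0387 -0.08 0 0 0.05 1" --pt "0.2 0.0453 -0.08 0 0 0.0575 1" --pt "0.22 0.0493 -0.08 0 0 0.0625 1" --pt "0.2333 0.052 -0.08 0 0 0.0663 1" --pt "0.2413 0.0541 -0.08 0 0 0.068 1" --pt "0.2413 0.0541 -0.08 0 0 0.068 1" --pt "0.2413 0.0541 -0.08 0 0 0.068 1" --pt "0.2413 0.0541 -0.08 0 0 0.068 1"

```text
time_s: 10.8
ee_pos: [497.4, 15.4, 106.3]
ee_rot: [2.252, 2.191, -0.0]
wrist_force: [-0.5, 0.3, -2.9]
grip_width: 14.4
finger_force: 59.3
```

```bash
python3 - <<'E'
from h import *
s=bot.state();M=R.from_rotvec(s['ee_rot']).as_matrix();print(np.arctan2(M[1,1],M[0,1]),s['ee_pos'],s['wrist_force'],s['moment'],s['time_s'],s['grip_width'])
t=cam('top')['pixels'];d=cam('side')['pixels']
a=cv2.resize(t[160:250,190:390],(800,360),interpolation=cv2.INTER_CUBIC);b=cv2.resize(d[130:250,250:400],(300,240),interpolation=cv2.INTER_CUBIC)
o=np.zeros((600,800,3),np.uint8);o[:360]=a;o[360:600,:300]=b;cv2.imwrite('pics/c3.png',o)
E
```

```text
-0.027454572446683225 [497.42690063  15.42606739 106.28401049] [-0.45890054  0.2903891  -2.90623596] [-0.21318258  0.01739967 -0.0005243 ] 10.8 14.363561812833675
```

View pics/c3.png

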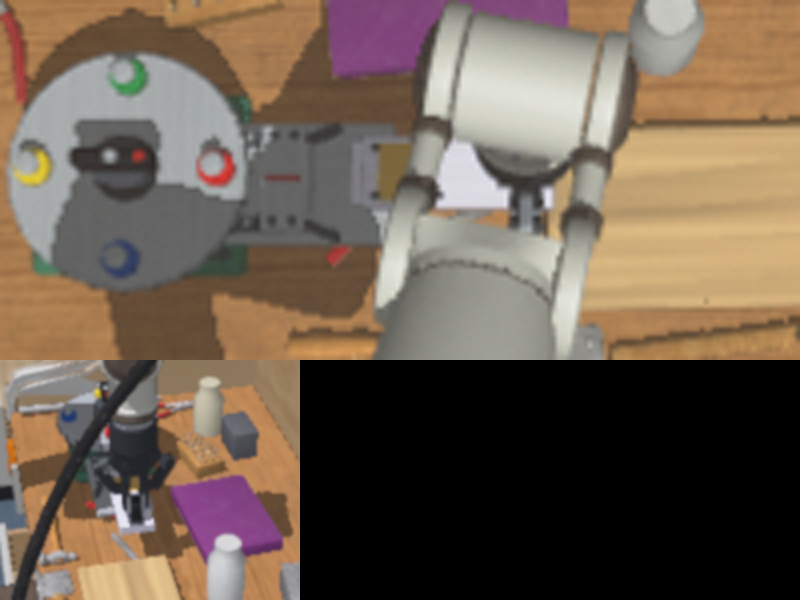

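The top view shows the carrier nose at about (352,172) in the crop, over the open plate and lined up with the bridge mark at (282,178). The turret is still aligned. Next I'll lower it close to the lane floor.

In the tool's units: 48 mm / 750 = 0.064, 46 mm / 750 = 0.0613.

arm_command --pt "0 0 0.02 0 0 0 1" --pt "0 0 0.04 0 0 0 1" --pt "0 0 0.0533 0 0 0 1" --pt "0 0 0.0613 0 0 0 1" --pt "0 0 0.064 0 0 0 1" --pt "0 0 0.064 0 0 0 1"

```text
time_s: 11.5
ee_pos: [497.5, 15.9, 58.4]
ee_rot: [-2.251, -2.191, 0.0]
wrist_force: [-0.8, -0.1, -2.7]
grip_width: 14.6
finger_force: 59.2
```

```bash
python3 - <<'E'
from meas import *
s=bot.state();M=R.from_rotvec(s['ee_rot']).as_matrix();print(np.arctan2(M[1,1],M[0,1]),s['ee_pos'],s['wrist_force'],s['moment'])
im=cam('top');p=im['pixels'].astype(int)
print(p[196:216,270:296].max(2))
H,S,V=hsv(im['pixels']);q=np.argwhere((abs(H-22)<7)&(S>110));q=q[(q[:,0]>195)&(q[:,0]<215)&(q[:,1]>276)&(q[:,1]<296)]
print('brass',len(q),q.mean(0),q.min(0),q.max(0))
c3=[(278,196),(278,210)]
E
```

```text
-0.02707256206546364 [497.46513291  15.90760208  58.36981014] [-0.83627082 -0.12322629 -2.65152897] [-0.16727831  0.01061175  0.05106664]
[[100 100 100 100 100 101 100 102 101 100 102  96 107 109 108 109 109 109
  108 112 113 113 112  98  94 118]
 [100 100 101 100 101 100 101 100 102 102 102  87 120 126 121 117 118 120
  129 132 132 133 132 107  94 124]
 [ 99  99  97  99  99  99 101  99  96 110 114  96 125 125 104  91 114 119
  119 121 119 120 120 117 103 130]
 [100 100  99 100 101  99 100  99  87 125 132 111 125 119  78  71 114 123
  122 123 122 124 124 116 107 135]
 [101 101 102 101 101 101 101 102  89 125 132 112 126 128 104 100 118 124
  123 122 122 123 124 122 109 129]
 [101 103 101 100 101 102 101 103  94 125 132 119 129 130 130 123 123 123
  123 124 121 123 124 122 111 111]
 [ 98 100 100 100 100 101 100 101 102 127 131 126 132 130 130 125 121 124
  122 124 124 124 142 115 108 113]
 [ 98 100  98 100  99 100  99 100 100 126 132 126 132 130 130 125 122 122
  124 124 124 153 168 118 100 103]
 [ 99  99 100 100  99 100 100  99 101 127 130 126 133 132 131 124 122 123
  124 123 123 18
[... 575 characters left out ...]
01 100 100 100 101 100 101 126 130 127 129 123  93  84 116 201
  212 178 147 144 146 146 144 142]
 [100 100 100  99 100 101 102 100 102 126 130 126 130 119  89  85 118 183
  213 149 153 156 155 155 154 153]
 [101 100 102 101 101 102 101 103 102 117 122 118 129 129 121 115 127 127
  206 152 162 165 162 163 162 156]
 [100 100 100 101 101 102 100 102 101  97  97  97 116 122 122 121 121 132
  165 157 168 171 171 170 168 156]
 [100 100 101 102 100 100 101 101 102 102 102 103  99  97  97  97  98 145
  119 165 177 178 177 176 172 154]
 [ 95 100 100 102 101 102 102 101 100 102 103 102 102 102 103 102 102 168
  131 177 184 184 183 183 173 152]]
brass 71 [204.05633803 288.66197183] [199 286] [211 293]
```

```bash
python3 - <<'E'
from meas import *
im=cam('top')
for q in [(278.6,204.85,41),(284.5,204.75,44),(260,204,54)]:
    P=on(im,*q)[:2];A=np.array([505.8,329.0]);o=np.array([-.0262,-.99966]);n=np.array([.99966,-.0262]);print(P,'out from stop',(P-A)@o-35,'lat',(P-A)@n)
E
```

```text
[501.20419431 153.36082385] out from stop 140.69986893553772 lat 0.007503294740082877
[500.62323737 134.00803612] out from stop 160.0612977898567 lat -0.06621308189087663
[503.1865443  212.01166322] out from stop 82.01703328796299 lat 0.4525273018777063
```

In the tool's units: 3 mm / 750 = 0.004, 1.5 mm / 750 = 0.002.

arm_command --pt "0 0 0.002 0 0 0 1" --pt "0 0 0.004 0 0 0 1" --pt "0 0 0.004 0 0 0 1" --pt "0 0 0.004 0 0 0 1"

```text
time_s: 12.0
ee_pos: [497.3, 16.0, 55.3]
ee_rot: [-2.251, -2.191, 0.0]
wrist_force: [0.1, 0.6, -3.0]
grip_width: 14.8
finger_force: 59.2
```

In the tool's units: 1 mm / 750 = 0.0013, 0.5 mm / 750 = 0.0007.

arm_command --pt "0 0 0.0007 0 0 0 1" --pt "0 0 0.0013 0 0 0 1" --pt "0 0 0.0013 0 0 0 1"

```text
time_s: 12.3
ee_pos: [497.4, 16.0, 54.3]
ee_rot: [2.251, 2.191, 0.0]
wrist_force: [0.4, 0.4, -2.5]
grip_width: 14.7
finger_force: 59.4
```

In the tool's units: 1 mm / 750 = 0.0013, 0.5 mm / 750 = 0.0007.

arm_command --pt "0 0 0.0007 0 0 0 1" --pt "0 0 0.0013 0 0 0 1" --pt "0 0 0.0013 0 0 0 1"

```text
time_s: 12.6
ee_pos: [497.6, 15.8, 53.6]
ee_rot: [2.251, 2.191, 0.0]
wrist_force: [-1.9, -0.9, 0.8]
grip_width: 15.0
finger_force: 59.8
```

```bash
python3 - <<'E'
from h import *
s=bot.state();print(s['ee_pos'],s['wrist_force'],s['moment'])
E
```

```text
[497.59216688  15.78085326  53.6346933 ] [-1.89977216 -0.94214383  0.82596205] [-0.07399494  0.21052079  0.13624163]
```

In the tool's units: 60 mm / 750 = 0.08, 54 mm / 750 = 0.072.

arm_command --pt "0.008 0 -0.0004 0 0 0 1" --pt "0.0187 0 -0.0004 0 0 0 1" --pt "0.0293 0 -0.0004 0 0 0 1" --pt "0.04 0 -0.0004 0 0 0 1" --pt "0.048 0 -0.0004 0 0 0 1" --pt "0.056 0 -0.0004 0 0 0 1" --pt "0.064 0 -0.0004 0 0 0 1" --pt "0.072 0 -0.0004 0 0 0 1" --pt "0.08 0 -0.0004 0 0 0 1" --pt "0.08 0 -0.0004 0 0 0 1"

```text
time_s: 13.6
ee_pos: [499.6, 76.7, 54.1]
ee_rot: [2.25, 2.191, 0.002]
wrist_force: [0.1, -2.3, 4.8]
grip_width: 14.8
finger_force: 60.2
```

```bash
python3 - <<'E'
from h import *
s=bot.state();M=R.from_rotvec(s['ee_rot']).as_matrix();print(np.arctan2(M[1,1],M[0,1]),s['ee_pos'],s['wrist_force'],s['moment'])
E
```

```text
-0.02673086331210605 [499.59232581  76.7139495   54.09470643] [ 0.14762768 -2.29605129  4.80889572] [-0.15647686 -0.12148949 -0.025858  ]
```

In the tool's units: 70 mm / 750 = 0.0933, 66 mm / 750 = 0.088.

arm_command --pt "0.008 0 -0.0005 0 0 0 1" --pt "0.0187 0 -0.0005 0 0 0 1" --pt "0.0293 0 -0.0005 0 0 0 1" --pt "0.04 0 -0.0005 0 0 0 1" --pt "0.0507 0 -0.0005 0 0 0 1" --pt "0.0613 0 -0.0005 0 0 0 1" --pt "0.072 0 -0.0005 0 0 0 1" --pt "0.08 0 -0.0005 0 0 0 1" --pt "0.088 0 -0.0005 0 0 0 1" --pt "0.0933 0 -0.0005 0 0 0 1" --pt "0.0933 0 -0.0005 0 0 0 1"

```text
time_s: 14.7
ee_pos: [501.1, 146.6, 54.4]
ee_rot: [2.251, 2.192, 0.001]
wrist_force: [0.3, -2.2, 7.0]
grip_width: 14.7
finger_force: 60.5
```

```bash
python3 - <<'E'
from h import *
s=bot.state();M=R.from_rotvec(s['ee_rot']).as_matrix();print(np.arctan2(M[1,1],M[0,1]),s['ee_pos'],s['wrist_force'],s['moment'])
E
```

```text
-0.02656157321796697 [501.11589907 146.60531328  54.36529235] [ 0.2839545  -2.19966289  6.99535645] [-0.43383991 -0.00046992  0.00270219]
```

In the tool's units: 7.5 mm / 750 = 0.01, 6 mm / 750 = 0.008.

arm_command --pt "0.0027 0 -0.0005 0 0 0 1" --pt "0.0053 0 -0.0005 0 0 0 1" --pt "0.008 0 -0.0005 0 0 0 1" --pt "0.01 0 -0.0005 0 0 0 1" --pt "0.01 0 -0.0005 0 0 0 1"

```text
time_s: 15.2
ee_pos: [501.0, 153.7, 54.4]
ee_rot: [-2.251, -2.191, -0.0]
wrist_force: [0.2, -2.9, 5.6]
grip_width: 15.1
finger_force: 60.3
```

In the tool's units: 2 mm / 750 = 0.0027, 1 mm / 750 = 0.0013.

arm_command --pt "0.0013 0 0 0 0 0 1" --pt "0.0027 0 0 0 0 0 1" --pt "0.0027 0 0 0 0 0 1"

```text
time_s: 15.5
ee_pos: [501.1, 155.1, 54.4]
ee_rot: [2.251, 2.191, -0.001]
wrist_force: [-0.6, -6.0, 4.2]
grip_width: 14.7
finger_force: 60.3
```

In the tool's units: 1.5 mm / 750 = 0.002, 1 mm / 750 = 0.0013.

arm_command --pt "0.0013 0 0 0 0 0 1" --pt "0.002 0 0 0 0 0 1" --pt "0.002 0 0 0 0 0 1"

```text
time_s: 15.8
ee_pos: [501.1, 155.4, 54.4]
ee_rot: [2.249, 2.191, -0.004]
wrist_force: [-1.2, -10.2, 5.9]
grip_width: 14.6
finger_force: 60.5
```

In the tool's units: 1.5 mm / 750 = 0.002, 1 mm / 750 = 0.0013.

arm_command --pt "0.0013 0 0 0 0 0 1" --pt "0.002 0 0 0 0 0 1" --pt "0.002 0 0 0 0 0 1"

```text
time_s: 16.1
ee_pos: [501.2, 155.5, 54.4]
ee_rot: [2.248, 2.19, -0.007]
wrist_force: [-0.8, -17.0, 7.0]
grip_width: 14.5
finger_force: 60.6
```

In the tool's units: -250 mm / 750 = -0.3333, -1.5 mm / 750 = -0.002.

arm_command --pt "-0.002 0 0 0 0 0 1" --pt "-0.002 0 0 0 0 0 0.6" --pt "-0.002 0 0 0 0 0 0.2" --pt "-0.002 0 0 0 0 0 -0.3" --pt "-0.002 0 0 0 0 0 -0.7" --pt "-0.002 0 0 0 0 0 -0.7" --pt "-0.0067 0 -0.04 0 0 0 -0.7" --pt "-0.0133 0 -0.0933 0 0 0 -0.7" --pt "-0.04 0 -0.1467 0 0 0 -0.7" --pt "-0.0933 0 -0.16 0 0 0 -0.7" --pt "-0.1467 0 -0.16 0 0 0 -0.7" --pt "-0.2 0 -0.16 0 0 0 -0.7" --pt "-0.2533 0 -0.16 0 0 0 -0.7" --pt "-0.3067 0 -0.16 0 0 0 -0.7" --pt "-0.3333 0 -0.16 0 0 0 -0.7" --pt "-0.3333 0 -0.16 0 0 0 -0.7"

```text
time_s: 17.7
ee_pos: [494.4, -93.7, 174.5]
ee_rot: [2.255, 2.187, -0.0]
wrist_force: [1.0, 0.3, 0.3]
grip_width: 72.7
finger_force: 0.0
```

```bash
python3 - <<'E'
from meas import *
im=cam('top');t=im['pixels'];d=cam('side')['pixels']
a=cv2.resize(t[165:245,185:325],(700,400),interpolation=cv2.INTER_CUBIC);b=cv2.resize(d[140:220,260:360],(250,200),interpolation=cv2.INTER_CUBIC)
o=np.zeros((600,700,3),np.uint8);o[:400]=a;o[400:600,:250]=b;cv2.imwrite('pics/c4.png',o)
print(bot.state()['time_s'],bot.state()['ee_pos'])
print(t[205,255:305].max(1))
H,S,V=hsv(t)
print('sat',S[205,285:300])
E
```

```text
17.8 [494.36520943 -91.10333506 174.25621546]
[118 105 101  99 101 102 100 100 100  98 100 101  90 102 127 132 101  60
  50  49  49  49  49  50  48  52  50  50  51  61  81  97 102  95 118 142
 159 161 161 176 181 182 180 175 176 178 178 177 174 171]
sat [  6   3   3  54 136 169 173 168 155 135 134 136 135 137 138]
```

View pics/c4.png

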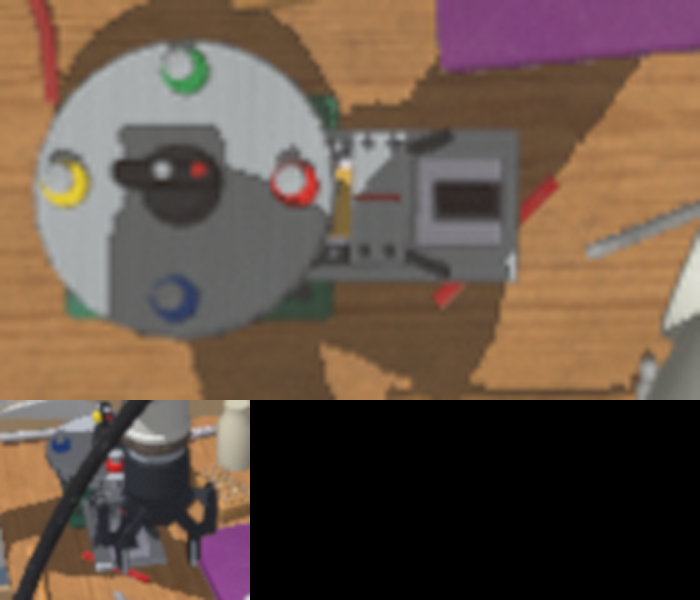

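The top crop shows the carrier under the bridge, with its tail edge at about x=502, the grip at (467,200) and the rails even on both sides. The red stamp at (295,182) is over the lane. I'll check the tail position numerically: fully home, it should be 160 mm out from the stop.

```bash
python3 - <<'E'
from meas import *
im=cam('top');p=im['pixels']
A=np.array([505.8,329.0]);o=np.array([-.0262,-.99966]);n=np.array([.99966,-.0262])
for r in (198,199,200,210,211,212): print(r,p[r,278:292].astype(int).tolist() if r in(199,) else p[r,278:292].max(1))
for c in (284.5,285,285.5):
  for r in (199,211):
    P=on(im,c,r,40)[:2];print(c,r,'out',(P-A)@o-35,'lat',(P-A)@n)
for q in [(280,196),(280,213)]: print(p[q[1]-6:q[1]+6,270].max(1))
H,S,V=hsv(p);roi=np.zeros(H.shape,bool);roi[170:240,190:255]=1
for k,m in {'red':((H<8)|(H>172))&(S>120)&(V>60),'yel':(abs(H-27)<6)&(S>130)&(V>80),'blue':(abs(H-112)<12)&(S>110),'grn':(abs(H-70)<14)&(S>70)&(V>70)}.items():
    for b in blobs(m&roi,10): print(k,b[0],b[1],on(im,*b[1],100)[:2].round(1))
E
```

```text
198 [131 133 132 132 132 132 136 106  99 100  91  95  96  98]
199 [[132, 126, 129], [130, 124, 127], [133, 127, 129], [132, 127, 129], [131, 125, 128], [132, 126, 128], [133, 127, 129], [101, 99, 101], [98, 97, 98], [99, 100, 100], [81, 86, 92], [60, 80, 101], [55, 78, 104], [55, 78, 103]]
200 [118 118 119 118 119 120 123  99 100 102  92  97 100 100]
210 [131 133 133 133 132 134 135 102 100 102 103 160 170 171]
211 [131 132 131 133 132 134 135 107 100 103 120 163 170 168]
212 [131 131 132 131 131 132 134 108 102 102 123 169 177 174]
284.5 199 out 159.40299892822068 lat 19.479741012719764
284.5 211 out 160.09856077589245 lat -19.885639416839958
285 199 out 161.02806767158393 lat 19.486106688758838
285 211 out 161.71630614068903 lat -19.878831800519634
285.5 199 out 162.6530855556172 lat 19.492471179156922
285.5 211 out 163.334001116039 lat -19.872029556336464
[ 99  91  70  59  63  82 107 127 132 130 130 132]
[131 132 133 131 129 131 122  96  97  79  59  63]
red 47 [194.47 177.49] [584.9 413.5]
red 27 [244.85 202.63] [501.  253.4]
yel 27 [199.04 202.33] [505.1 397.1]
blue 14 [221.57 225.36] [431.3 325.2]
grn 32 [222.78 179.78] [575.4 323.6]
```

The tail edge is 159.4 to 160.3 mm out, against 160 expected, so the carrier is home to within the measurement error. To rule out pull-back on release, I'll nudge the grip block gently with closed fingers.

In the tool's units: 215 mm / 750 = 0.2867, 213 mm / 750 = 0.284.

arm_command --pt "0.06 0 0 0 0 0 0.5" --pt "0.12 0 0 0 0 0 1" --pt "0.18 0 0 0 0 0 1" --pt "0.2333 0 0 0 0 0 1" --pt "0.2653 0 0 0 0 0 1" --pt "0.2653 0 0.0533 0 0 0 1" --pt "0.2653 0 0.1067 0 0 0 1" --pt "0.2653 0 0.1493 0 0 0 1" --pt "0.2653 0 0.156 0 0 0 1" --pt "0.2653 0 0.156 0 0 0 1" --pt "0.272 0 0.156 0 0 0 1" --pt "0.2787 0 0.156 0 0 0 1" --pt "0.284 0 0.156 0 0 0 1" --pt "0.2867 0 0.156 0 0 0 1" --pt "0.2867 0 0.156 0 0 0 1"

```text
time_s: 19.35
ee_pos: [500.6, 123.8, 57.9]
ee_rot: [2.25, 2.191, 0.001]
wrist_force: [0.4, -0.1, -0.9]
grip_width: 0.0
finger_force: 0.0
```

In the tool's units: 2 mm / 750 = 0.0027, 1 mm / 750 = 0.0013.

arm_command --pt "0.0013 0 0 0 0 0 1" --pt "0.0027 0 0 0 0 0 1" --pt "0.0027 0 0 0 0 0 1"

```text
time_s: 19.65
ee_pos: [500.3, 125.4, 57.4]
ee_rot: [-2.251, -2.191, 0.0]
wrist_force: [-0.3, -0.2, -0.0]
grip_width: 0.2
finger_force: 0.0
```

In the tool's units: 2 mm / 750 = 0.0027, 1 mm / 750 = 0.0013.

arm_command --pt "0.0013 0 0 0 0 0 1" --pt "0.0027 0 0 0 0 0 1" --pt "0.0027 0 0 0 0 0 1"

```text
time_s: 19.95
ee_pos: [500.4, 126.7, 57.4]
ee_rot: [2.25, 2.191, -0.002]
wrist_force: [0.5, -4.5, 0.3]
grip_width: -0.1
finger_force: 2.5
```

In the tool's units: 1.5 mm / 750 = 0.002, 1 mm / 750 = 0.0013.

arm_command --pt "0.0013 0 0 0 0 0 1" --pt "0.002 0 0 0 0 0 1" --pt "0.002 0 0 0 0 0 1"

```text
time_s: 20.25
ee_pos: [500.7, 127.0, 57.6]
ee_rot: [2.249, 2.19, -0.004]
wrist_force: [-0.9, -10.0, 1.5]
grip_width: 0.1
finger_force: 5.1
```

In the tool's units: 1.5 mm / 750 = 0.002, 1 mm / 750 = 0.0013.

arm_command --pt "0.0013 0 0 0 0 0 1" --pt "0.002 0 0 0 0 0 1" --pt "0.002 0 0 0 0 0 1"

```text
time_s: 20.55
ee_pos: [500.7, 127.1, 57.7]
ee_rot: [2.247, 2.19, -0.007]
wrist_force: [-0.8, -17.2, 2.3]
grip_width: -0.1
finger_force: 8.1
```

The carrier is firm against the stop at the predicted position. I'll retract and hand in.

In the tool's units: -200 mm / 750 = -0.2667, -180 mm / 750 = -0.24.

arm_command --pt "-0.0067 0 0 0 0 0 1" --pt "-0.02 0 0 0 0 0 1" --pt "-0.0333 0 -0.04 0 0 0 1" --pt "-0.0667 0 -0.0933 0 0 0 1" --pt "-0.12 0 -0.1467 0 0 0 1" --pt "-0.18 0 -0.1733 0 0 0 1" --pt "-0.24 0 -0.1733 0 0 0 1" --pt "-0.2667 0 -0.1733 0 0 0 1" --pt "-0.2667 0 -0.1733 0 0 0 1" --pt "-0.2667 0 -0.1733 0 0 0 1"

```text
time_s: 21.55
ee_pos: [494.8, -69.2, 187.1]
ee_rot: [-2.251, -2.189, -0.001]
wrist_force: [0.4, 1.1, 0.1]
grip_width: 0.1
finger_force: 0.0
```

```bash
python3 - <<'E'
from meas import *
p=cam('top')['pixels']
for r in (198,199,210,212): print(r,p[r,280:290].max(1))
print(bot.state()['ee_pos'],bot.state()['wrist_force'])
print(bot.hand_in())
E
```

```text
198 [131 132 132 132 135 102  99  99  90  94]
199 [131 131 132 131 133 102  99 100  92 100]
210 [133 133 134 133 135  99  99 102 121 161]
212 [131 131 131 131 134 107 101 102 134 170]
[494.80629709 -68.56482468 187.02594598] [ 0.03201833 -0.67362557 -0.03009631]
the job is handed in; nothing more can be done
None
```

The job is handed in at about 21.6 s: the red stamp is over the lane's centre line to within about 0.01 rad as measured, the carrier is under the bridge with its nose against the end stop, and the arm touched none of the other tools.

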